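Join the casting mould with its hinge pin

TASK

First lift the metal cover off the wooden pin stand and set it down right way up on the bare table. Then lift the loose plaster mould half by its wooden handle and stand it on the plywood cradle between the two end stops, closed against the fixed half so that its hinge knuckle is in line above the fixed one. Then draw the steel pin from the stand, push it fully home through both knuckles until its thick head sits on the upper one, let go, and leave the jar, the tape roll and the cup undisturbed.

Things in the scene. Friction and masses are not known exactly. Their poses are not given: they have to be found in the camera images.
- cradle: Plywood board 176 x 130 x 12 mm fixed to the table, carrying the fixed plaster half (x -50 to 50, y -45 to 0, top at z 80 mm). Origin: table level, middle of the parting plane; x along that plane towards the hinge, y from the fixed half towards the loose half's place, z up. End stops: see seat.
- seat (a point): Where the loose half's origin comes when closed, axes parallel: on the board, x 0, y 22.5, z 12 mm of the cradle. Two wooden end stops (y 4 to 44, up to z 39 mm of the cradle) have inner faces at x = +/-51 mm, flaring outward by 5 mm each between z 28 and 39 mm as a lead-in. The y 45 side is open.
- lower_top (a point): Centre of the top of the fixed half's knuckle: a vertical steel tube, outside 24, bore 12 mm, 20 mm high, at x 64, y 0, z 36 to 56 mm of the cradle. A spring ball at mid-height inside grips the pin: it does not drop home by its weight but takes a push of 2 to 10 N over the last 15 mm.
- lower_bottom (a point): Centre of the bottom of the fixed half's knuckle (lower end of its bore).
- loose_half: Loose plaster half, 0.3 to 0.6 kg, 100 (x) x 45 (y) x 68 mm high, standing upright on the table. Origin: centre of its underside; x towards its knuckle, open parting face at y = -22.5 mm, z up. On top a wooden handle, see grip.
- grip (a point): Middle of the loose half's wooden handle (x 0, y 5, z 85 mm of the loose half, same axes): 50 mm long in x, 20 mm thick in y, 34 mm high (z 68 to 102 mm); pinch it across its thickness from above.
- upper_top (a point): Centre of the top (mouth) of the loose half's knuckle: vertical steel tube, outside 24, bore 12 mm, axis at x 64, y -22.5, z 44.3 to 64.3 mm of the loose half. Seated, it stands 0.3 mm above the fixed knuckle, coaxial.
- upper_bottom (a point): Centre of the bottom of the loose half's knuckle.
- stand: Wooden pin stand fixed to the table: block 76 x 76 x 48 mm, on it a square step 42 x 42 x 5 mm (top at 53 mm), and a vertical 12 mm hole in the middle that holds the pin. Origin: centre of the underside, z up. At the start the cover stands on the block, around the step.
- pin: Steel hinge pin, 80 mm long, 70 g: shank 10 mm thick, 48 mm long, its lowest 8 mm tapering to 5 mm; above it a round head 18 mm in diameter, 32 mm high, to be gripped. Origin: the tip, on the axis; z towards the head. Starts upright in the stand, head's underside on the step, hidden under the cover.
- pin_shoulder (a point): Underside of the pin's head, on the axis, 48 mm above the tip.
- cover: Loose aluminium cover: upside-down round cup, outside diameter 68, inside 62, height 46 mm, 90 g, with a black round knob 20 mm in diameter, 30 mm high on top (z 46 to 76 mm). Origin: centre of its rim plane; z up through the knob. Starts with its rim 48 mm above the table, over the pin's head; lift it straight up 45 mm to clear the head.
- glue_jar: Bystander: closed jar, 64 mm in diameter, 85 mm high, loose. Origin: centre of the underside.
- tape_roll: Bystander: flat roll of tape, 90 mm in diameter, 25 mm high, loose. Origin: centre of the underside.
- water_cup: Bystander: white cup, 72 mm in diameter, 85 mm high, loose. Origin: centre of the underside.
Things that resemble listed ones, but are neither listed nor needed, are in the scene too. Of the things shaped like the stand, the wooden one is meant.

How it is judged:
By the outcome, as a careful person would: the job done as asked, in the order asked, and still so for the second after the job is handed in, with the robot touching nothing.
It also fails if it takes over 72 s, if anything falls off the work surface, if the arm or the gripper's body presses on something with over 40 N, if the wrist force passes 120 N, or if a joint passes its speed limit or range.

ROBOT

A 6-joint arm with a two-finger parallel gripper is mounted at the origin on the work surface. World frame = base frame: x ahead of the robot, y to its left, z up, the work surface at z = 0. Lengths are in m, angles in rad, forces in N, time in s.
With the tool pointing down it reaches from about 0.3 to 0.95 m from the base axis. Payload 3.1 kg.
Tool frame: the origin (TCP) lies midway between the tips of the shut fingers; the grasp point (between the pads) lies tcp_to_grasp behind it (tcp_to_grasp is the distance from the TCP to the grasp point, in m); z points along the fingers, y is the line along which they close (so a half turn about z gives the same grasp; the last joint's range is limited). The gripper opens to 85 mm and grips with 20 to 120 N. Pads are 22 mm wide; open, the fingers measure 114 mm over their backs; the gripper's body (76 mm by 85 mm) begins 54 mm behind the grasp point. The pads swing forward as they close: fully open they stand 13 mm farther back than shut.
Start: joints at [-1.38, 0.308, 1.634, -0, 1.2, -0.07], TCP at [0.161, -0.604, 0.196] pointing down, gripper open.
Joint ranges: [-3.06, 3.06], [-0.79, 1.96], [0.05, 2.63], [-1.19, 4.34], [0.05, 2.64], [-2.94, 2.94]. Speed limits (rad/s): [2.79, 2.79, 3.14, 3.14, 3.14, 3.14].

INTERFACE

Orientations are given as a rotation vector (axis times angle).
In Python, from station import sense, read_camera, job_done, cut_out, place_of, tcp_to_grasp gives the robot as it stands. The module is installed in compiled form; this text tells all that it offers.
- The arm moves only by the tool carry_out, never from a script. Its argument "plan" is a list of rows, each a list of 2 entries, a list of its own where there are three numbers: the shift along the tool's x, y, z in mm, then the turn, a rotation vector about the tool's x, y, z in degrees. A call has 1 to 10 rows; each row is the pose to reach, as a shift and turn from the pose commanded when the call began, along the tool's axes at that moment; what a row does not reach only later rows make up. A row lasts 1/8 s, in which the tool goes at most 62.5 mm and 10.7 degrees, less where a joint would pass 70% of its speed; a pose out of reach is approached as far as the arm can. A call with a gripper value outside its range is refused whole. "fingers" is the opening, from 0 (shut) to 1 (fully open), set as the call begins (left out, the last holds). The fingers move at their own pace and stop on an object; "newtons" is the grip in N (left out, the last holds). Time passes only in rows, so rows that repeat a pose let the fingers close. It gives the time, the measured TCP pose, the force, the opening and the grip force at its end, in the units of the state.
- sense(): the state, without advancing time (a new reading comes with each control period).
- read_camera(name): name is "side" or "top"; returns a dict with "img" (480x640x3 uint8, red, green, blue), "depth" (480x640 float32, m along the optical axis (not along the pixel's ray), 0 where there is no reading), "K" (3x3 intrinsics, pixels), "eye" and "orientation" of the camera in the world. Camera axes: x right, y down, z forward; pixel columns grow to the right and rows downward; lengths in m; the calibration is good to about 2 mm. A picture is of the moment at which its call begins.
- job_done(): hands the job in; it is judged then, once.
Trained networks look in a picture, given as the dict that the camera call returned (one of the last four; its "shot" number tells which), for a name from the list of things; names that differ only in an ending like _2 or _b are one class to them, and where a whole thing is asked for, a point or a joint stands for the part that bears it (a point fixed in the world has none). Each returns a list of dicts, best first, with "confidence" (0 to 1); they miss things now and then, are a little off and sometimes report something else, mostly with a low value. They report only what shows in the picture. A call takes as long as a camera call. They do not tell look-alikes from the thing itself.
- cut_out(name, picture): "pixels" (480x640 bool, what is visible of it) and "box" ([left, top, right, bottom] in pixels, round what is visible of it).
- place_of(name, picture): "location" ([column, row] in pixels: a listed point, or the origin of a listed thing).
The state is a dict: "time": time; "q": joint angles; "qd": joint speeds; "effort": joint torques, N m; "tool_pos": TCP position; "orientation": TCP orientation; "contact_force": force on the tool from outside, world axes, zero at the start; "wrist_torque": the same for the moment, N m; "gripper_width": finger opening in m; "grasp_force": force on a finger pad.
Only numpy, scipy, OpenCV 4.12 (cv2) and the standard library are available. Lean on these libraries where they do the work, as an engineer would, in place of code of your own. Each camera call takes 0.05 s, during which the arm holds its last target. There are 200 camera calls.

## Working session

There is one attempt and no reset: what is moved stays moved. The work goes in short steps, Python scripts to look and compute and a tool call to move; the robot and the scene stay as the last step left them, time stands still between calls to the robot, and variables do not carry over. Pictures are saved under pics/ and viewed, at most 10 in all, crops included, and the job is handed in when it is done.

Besides the shell and the picture viewer there is one more tool, called by a JSON object that holds its "method" and its "body", one argument or row to a line. carry_out: Moves the arm, as the interface text tells. Its arguments: {"type":"object","properties":{"plan":{"type":"array"},"fingers":{"type":"number"},"newtons":{"type":"number"}},"required":["plan"]}

```bash
mkdir -p pics
cat > h.py <<'E'
import numpy as np, cv2
from scipy.spatial.transform import Rotation as R
from station import *
def rot(p):
    o=np.array(p["orientation"],float)
    return o if o.shape==(3,3) else R.from_rotvec(o).as_matrix()
def save(p,n,crop=None,s=1):
    im=p["img"][:,:,::-1]
    if crop: l,t,r,b=crop; im=im[t:b,l:r]
    cv2.imwrite("pics/"+n,cv2.resize(im,None,fx=s,fy=s,interpolation=cv2.INTER_CUBIC))
def ray(p,uv):
    d=np.linalg.inv(p["K"])@np.array([uv[0],uv[1],1.]); return rot(p)@d
def atz(p,uv,z):
    d=ray(p,uv); e=np.array(p["eye"]); return e+d*(z-e[2])/d[2]
def cloud(p):
    v,u=np.mgrid[:480,:640]; d=p["depth"]
    c=np.stack([u,v,np.ones_like(u)],-1)@np.linalg.inv(p["K"]).T*d[...,None]
    w=c@rot(p).T+np.array(p["eye"]); w[d==0]=np.nan; return w
def totool(target,s=None):
    s=s or sense(); return R.from_rotvec(s["orientation"]).inv().apply(np.array(target)-s["tool_pos"])*1000
E
python3 - <<'E'
from h import *
print(sense(), tcp_to_grasp)
for n in("top","side"):
    p=read_camera(n); save(p,n+"0.png"); print(n,p["eye"],p["orientation"],p["K"])
    for t in "cradle seat lower_top loose_half grip upper_top stand pin cover glue_jar tape_roll water_cup".split():
        print(t,[(np.round(x["location"]).tolist(),round(x["confidence"],2)) for x in place_of(t,p)])
E
```

```text
{'time': 0.0, 'q': array([-1.37967618e+00,  3.09003700e-01,  1.63515336e+00, -1.98873030e-05,
        1.19969783e+00, -6.97434022e-02]), 'qd': array([-0.00160143,  0.00077372,  0.00101281, -0.00079456, -0.00034905,
        0.00059869]), 'effort': array([-3.00872944e-04, -4.15258920e+01, -2.76666105e+01,  1.63221357e-04,
        1.02289298e-02, -7.32315968e-07]), 'tool_pos': array([ 0.16097016, -0.60300325,  0.19526378]), 'orientation': array([-3.11266817e+00, -4.08320364e-01,  2.44394584e-04]), 'contact_force': array([ 0.30001012,  0.44698676, -0.66738592]), 'wrist_torque': array([ 0.07113543,  0.01549201, -0.03976178]), 'grasp_force': 0.0, 'gripper_width': 0.08501893185856406} 0.0187
top [0.44797882 0.0212391  1.09067752] [-2.17450461  2.14443893 -0.13634405] [[583.83509647   0.         305.04033885]
 [  0.         583.83509647 245.28303774]
 [  0.           0.           1.        ]]
cradle [([308.0, 254.0], 0.9)]
seat [([293.0, 254.0], 0.78)]
lower_top [([297.0, 215.0], 0.7)]
loose_half [([480.0, 271.0], 0.71)]
grip [([493.0, 264.0], 0.67)]
upper_top [([497.0, 228.0], 0.68)]
stand 
[... 185 characters left out ...]
.83)]
side [0.24118623 0.69506395 1.02041537] [-0.59536131  2.7549529  -0.97139791] [[599.03777223   0.         318.25724888]
 [  0.         599.03777223 239.18962899]
 [  0.           0.           1.        ]]
cradle [([322.0, 264.0], 0.77), ([387.0, 172.0], 0.68)]
seat [([316.0, 273.0], 0.74)]
lower_top [([290.0, 247.0], 0.77)]
loose_half [([390.0, 170.0], 0.87)]
grip [([391.0, 144.0], 0.82), ([386.0, 170.0], 0.47)]
upper_top [([365.0, 141.0], 0.78), ([267.0, 222.0], 0.44)]
stand [([345.0, 417.0], 0.89), ([282.0, 372.0], 0.87)]
pin []
cover [([279.0, 355.0], 0.86), ([269.0, 221.0], 0.18)]
glue_jar [([223.0, 312.0], 0.82)]
tape_roll [([307.0, 180.0], 0.8)]
water_cup [([269.0, 222.0], 0.78)]
```

View pics/top0.png

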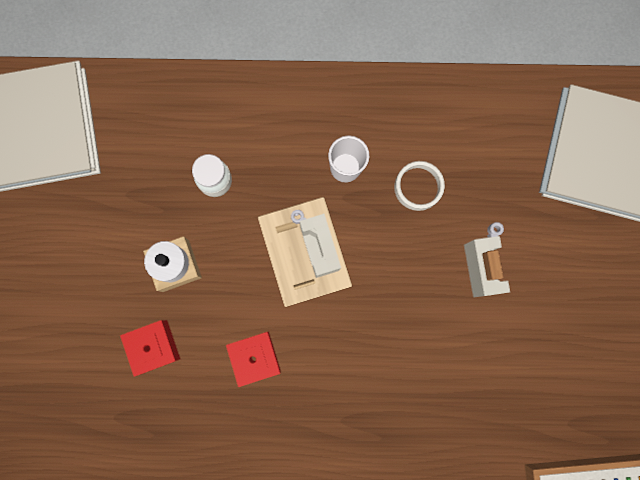

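View pics/side0.png

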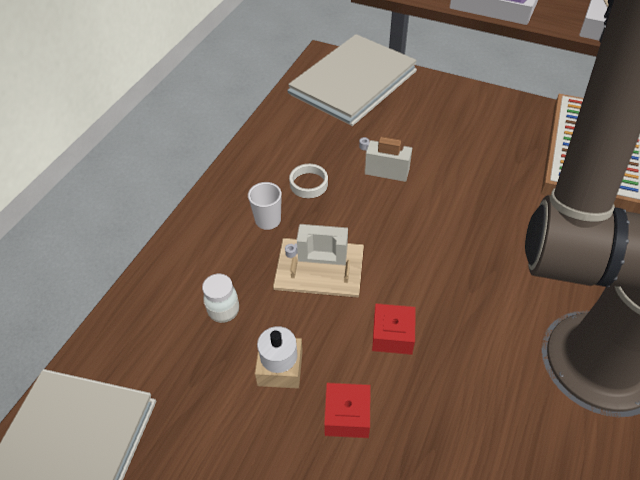

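The wooden stand with the cover is at (171,263) in the top picture. The look-alikes are the red blocks at (148,348) and (253,358), so I choose the wooden one. The loose half is at (487,266), and the cradle is at (305,252) with its hinge towards +x. The jar, cup and tape are at (212,175), (348,158) and (419,186).

```bash
cat > m.py <<'E'
from h import *
def rect(P,z0,z1,ext=None):
    q=P[(P[:,2]>z0)&(P[:,2]<z1)][:,:2]
    if len(q)<10: return len(q)
    r=cv2.minAreaRect((q*1000).astype(np.float32)); return len(q),np.round(r[0],1),np.round(r[1],1),round(r[2],1)
E
python3 - <<'E'
from m import *
for n in("top","side"):
    p=read_camera(n); W=cloud(p)
    if n=="top": save(p,"crop.png",(110,160,530,390),1.85)
    for t,zs in dict(cradle=[(.006,.02),(.075,.086),(.05,.06)],loose_half=[(.063,.073),(.06,.068),(.095,.108)],stand=[(.04,.052)],cover=[(.116,.13),(.088,.1)],glue_jar=[(.08,.09)],tape_roll=[(.015,.03)],water_cup=[(.08,.09)]).items():
        c=cut_out(t,p)
        if not c: print(n,t,"none"); continue
        P=W[c[0]["pixels"]]; P=P[~np.isnan(P[:,0])]
        print(n,t,c[0]["box"],"zmax",np.round(np.percentile(P[:,2],[2,50,98]),4))
        for z in zs: print("   ",z,rect(P,*z))
E
```

```text
top cradle [262.7, 199.9, 353.4, 302.1] zmax [0.0089 0.0139 0.0828]
    (0.006, 0.02) (4491, array([570.5,  19.5]), array([175.8, 130.1]), 18.1)
    (0.075, 0.086) (1085, array([575.2,  -8.1]), array([100.1,  45.5]), 17.9)
    (0.05, 0.06) (144, array([578. ,  10.3]), array([133.1,  41.9]), 33.8)
top loose_half [466.4, 224.4, 508.3, 297.8] zmax [0.0076 0.0681 0.1047]
    (0.063, 0.073) (908, array([ 555.5, -309.4]), array([126.2,  52.5]), 4.4)
    (0.06, 0.068) (440, array([ 555.5, -309.5]), array([126.4,  53. ]), 4.1)
    (0.095, 0.108) (360, array([ 542. , -304.7]), array([50. , 20.5]), 8.3)
top stand [122.5, 319.8, 182.9, 373.5] zmax [0.0106 0.0492 0.0562]
    (0.04, 0.052) (1356, array([390.8, 292.6]), array([75.5, 77.5]), 21.3)
top cover none
top glue_jar [197.3, 153.1, 231.0, 198.7] zmax [0.0075 0.084  0.0889]
    (0.08, 0.09) (774, array([703.1, 190.7]), array([54.2, 55.3]), 49.6)
top tape_roll [394.0, 161.8, 445.4, 214.6] zmax [0.0016 0.0239 0.0295]
    (0.015, 0.03) (606, array([ 696.1, -194.2]), array([88.9, 88.4]), 77.2)
top water_cup [328.5, 138.3, 365.2, 180.5] zmax [0.0
[... 681 characters left out ...]
.2]), 6.8)
side stand [371.9, 302.3, 418.3, 352.4] zmax [0.0045 0.0474 0.0549]
    (0.04, 0.052) (1186, array([373.3, 109.7]), array([76. , 79.7]), 18.3)
side cover [272.8, 225.1, 362.3, 299.0] zmax [0.0048 0.0137 0.0814]
    (0.116, 0.13) 0
    (0.088, 0.1) 0
side glue_jar [199.7, 272.9, 238.6, 325.8] zmax [-0.      0.063   0.0875]
    (0.08, 0.09) (582, array([702.2, 194.2]), array([56. , 55.3]), 81.6)
side tape_roll [290.5, 163.8, 325.6, 195.2] zmax [0.0014 0.0179 0.0272]
    (0.015, 0.03) (396, array([ 695.3, -191.4]), array([88.8, 90. ]), 50.7)
side water_cup [247.7, 183.2, 282.6, 228.2] zmax [0.0034 0.0577 0.0863]
    (0.08, 0.09) (199, array([732.1, -54.7]), array([69.3, 73.5]), 28.3)
```

View pics/crop.png

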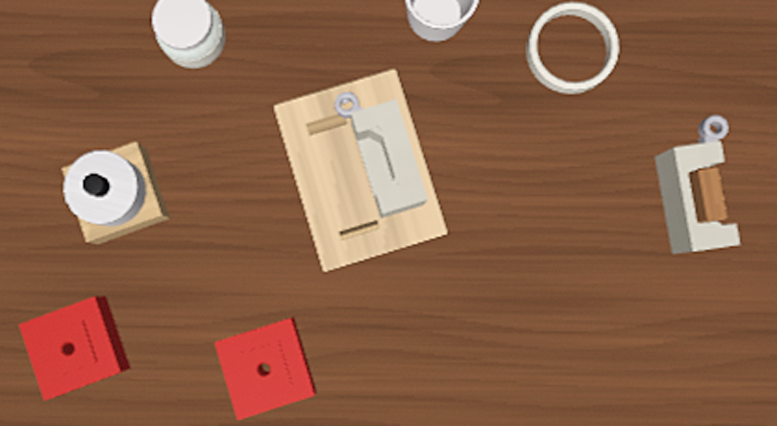

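The crop shows the cover with its black knob at (95,185), on the wooden block. The handle is at (710,194) and the knuckles are at (715,128) and (347,104). Next I fit the round parts and angles locally.

```bash
cat >> m.py <<'E'
def near(W,c,r,z0,z1):
    P=W.reshape(-1,3); P=P[~np.isnan(P[:,0])]
    return P[(np.hypot(P[:,0]-c[0],P[:,1]-c[1])<r)&(P[:,2]>z0)&(P[:,2]<z1)]
def circ(P):
    c,r=cv2.minEnclosingCircle((P[:,:2]*1000).astype(np.float32)); return len(P),np.round(c,1),round(r,1),np.round(np.median(P[:,2])*1000,1)
def loc(P,o,th):
    t=np.radians(th); d=P[:,:2]*1000-np.array(o); return np.stack([d@[np.cos(t),np.sin(t)],d@[-np.sin(t),np.cos(t)]],1)
E
python3 - <<'E'
from m import *
for n in("top","side"):
    p=read_camera(n); W=cloud(p); print(n)
    g=atz(p,(171,258) if n=="top" else (277,337),.11)[:2]; print("guess",g)
    P=near(W,g,.06,.118,.135); print("knob",circ(P) if len(P) else 0)
    print("cover top",rect(near(W,g,.06,.088,.1),0,1))
    print("stand",rect(near(W,g,.08,.04,.051),0,1))
    print("lowk",circ(near(W,(.6291,.0331),.0165,.05,.062)))
    print("upk",circ(near(W,(.609,-.3228),.018,.058,.07)))
    P=near(W,(.543,-.31),.075,.065,.073); L=loc(P,(542.7,-309.7),8.3); b=L[L[:,0]<50.5]; print("loose top local",np.percentile(b,[1,99],axis=0))
    print(rect(P[L[:,0]<50],0,1))
E
```

```text
top
guess [0.54426726 0.24458   ]
knob (115, array([540.6, 258.8]), 9.8, np.float64(124.3))
cover top (1089, array([540.6, 258.9]), array([67., 67.]), 11.4)
stand (485, array([540.8, 259.3]), array([76.8, 76.8]), 20.8)
lowk (111, array([627.4,  31.7]), 13.3, np.float64(56.6))
upk (146, array([ 606.4, -321.1]), 14.8, np.float64(64.1))
loose top local [[-49.31596243 -23.08799073]
 [ 49.26903315  22.27183672]]
(808, array([ 542.8, -310.4]), array([99.5, 46.9]), 8.8)
side
guess [0.53986545 0.25768714]
knob (107, array([539.5, 262. ]), 10.4, np.float64(123.1))
cover top (924, array([539.8, 261.4]), array([68.6, 66.9]), 77.4)
stand (497, array([539.7, 262.5]), array([76.3, 77.4]), 20.9)
lowk (97, array([626.6,  34.3]), 14.2, np.float64(55.0))
upk (65, array([ 606.5, -321.1]), 14.9, np.float64(62.4))
loose top local [[-50.07035735 -19.66038064]
 [ 49.10205075  26.68873126]]
(349, array([ 541.5, -305.5]), array([100.2,  51.4]), 7.8)
```

```bash
python3 -c "
from h import *
s=sense();print(totool((.54,.2603,.17)),R.from_rotvec(s['orientation']).as_matrix().round(3))"
```

```text
[ 588.92103871 -737.23775028   26.45921178] [[ 0.966  0.258 -0.   ]
 [ 0.258 -0.966  0.   ]
 [-0.    -0.    -1.   ]]
```

{"method": "carry_out", "body": {
  "plan": [
    [[589,-737,26],[0,0,0]],
    [[589,-737,26],[0,0,0]],
    [[589,-737,26],[0,0,0]],
    [[589,-737,26],[0,0,0]],
    [[589,-737,26],[0,0,0]],
    [[589,-737,26],[0,0,0]],
    [[589,-737,26],[0,0,0]],
    [[589,-737,26],[0,0,0]],
    [[589,-737,26],[0,0,0]],
    [[589,-737,26],[0,0,0]]
  ],
  "fingers": 0.6,
  "newtons": 40
}}

```text
time: 3.45
tool_pos: [0.4131, -0.0299, 0.1799]
orientation: [3.114, 0.408, 0.003]
contact_force: [1.4, 0.0, -0.8]
gripper_width: 0.0513
grasp_force: 0.0
```

```bash
python3 -c "
from h import *
print(totool((.54,.2603,.15)),sense())"
```

```text
[ 197.39861803 -247.69789072   29.95960952] {'time': 3.45, 'q': array([-1.77288601e-01, -9.77355695e-02,  2.11867306e+00, -2.71565142e-04,
        1.11843447e+00,  1.13277619e+00]), 'qd': array([ 1.22240943,  0.32357046, -0.26143062, -0.0048994 , -0.07733191,
        1.21131221]), 'effort': array([ -3.9780584 , -24.01171088, -24.41102743,   0.12158762,
         0.36941291,  -0.80067527]), 'tool_pos': array([ 0.4130968 , -0.02990911,  0.17987119]), 'orientation': array([3.11401088, 0.40846353, 0.0032073 ]), 'contact_force': array([ 1.40657184,  0.03936819, -0.7753918 ]), 'wrist_torque': array([-0.00042907, -0.05076368,  0.03843564]), 'grasp_force': 0.0, 'gripper_width': 0.05127250418916244}
```

{"method": "carry_out", "body": {
  "plan": [
    [[197,-248,20],[0,0,0]],
    [[197,-248,20],[0,0,0]],
    [[197,-248,20],[0,0,0]],
    [[197,-248,20],[0,0,0]],
    [[197,-248,20],[0,0,0]],
    [[197,-248,20],[0,0,0]],
    [[197,-248,20],[0,0,0]],
    [[197,-248,20],[0,0,0]]
  ]
}}

```text
time: 4.45
tool_pos: [0.538, 0.2573, 0.1593]
orientation: [3.115, 0.407, -0.001]
contact_force: [-0.4, -0.0, -0.8]
gripper_width: 0.051
grasp_force: 0.0
```

```bash
python3 -c "
from m import *
s=sense();print(s['tool_pos'],totool((.54,.2603,.098)))
p=read_camera('side');W=cloud(p)
save(p,'g1.png',(180,240,380,420),3)
"
```

```text
[0.53799353 0.25725302 0.1592872 ] [ 2.76608931 -2.45793084 61.2840766 ]
```

View pics/g1.png

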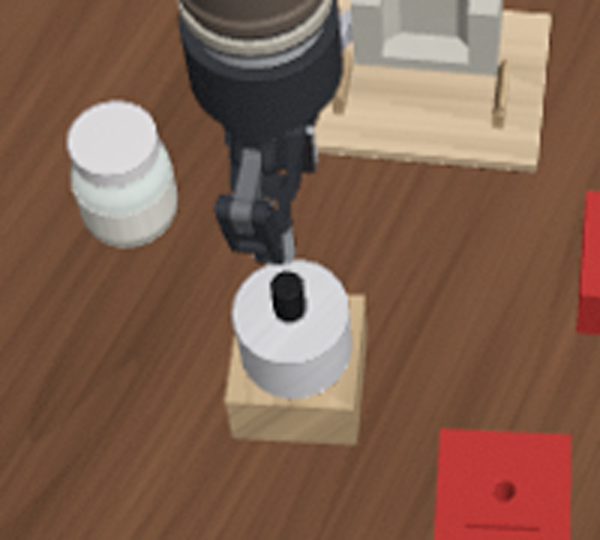

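The picture shows the open fingers just above and behind the knob at crop (288,290), on the wooden stand. The path down is clear.

{"method": "carry_out", "body": {
  "plan": [
    [[3,-2.5,20],[0,0,0]],
    [[3,-2.5,40],[0,0,0]],
    [[3,-2.5,53],[0,0,0]],
    [[3,-2.5,61],[0,0,0]],
    [[3,-2.5,61],[0,0,0]]
  ]
}}

```text
time: 5.12
tool_pos: [0.5401, 0.2616, 0.0971]
orientation: [3.114, 0.408, -0.003]
contact_force: [-0.6, 0.1, 0.2]
gripper_width: 0.0515
grasp_force: 0.0
```

{"method": "carry_out", "body": {
  "plan": [
    [[0,0,0],[0,0,0]],
    [[0,0,0],[0,0,0]],
    [[0,0,0],[0,0,0]],
    [[0,0,0],[0,0,0]],
    [[0,0,0],[0,0,0]],
    [[0,0,0],[0,0,0]],
    [[0,0,0],[0,0,0]]
  ],
  "fingers": 0
}}

```text
time: 6.0
tool_pos: [0.5408, 0.2618, 0.0982]
orientation: [3.115, 0.409, -0.0]
contact_force: [0.1, 0.0, 0.6]
gripper_width: -0.0002
grasp_force: 0.0
```

```bash
python3 -c "
from m import *
s=sense();print(s['tool_pos'],s['contact_force'])
for n in('side','top'):
  p=read_camera(n);W=cloud(p)
  v=rot(p).T@(s['tool_pos']-np.array(p['eye']));print('tcp px',(p['K']@v)[:2]/v[2])
  P=near(W,(.54,.26),.1,.09,.098);print(n,circ(P) if len(P) else 0)
  if n=='side':save(p,'g2.png',(180,240,380,420),3)
"
```

```text
[0.54075551 0.26183148 0.09822936] [0.09897746 0.01161062 0.57947497]
tcp px [275.94186396 342.12380517]
side (757, array([539. , 262.2]), 34.8, np.float64(93.7))
tcp px [162.33851698 260.6033058 ]
top (513, array([536.3, 256.2]), 32.8, np.float64(94.5))
```

View pics/g2.png

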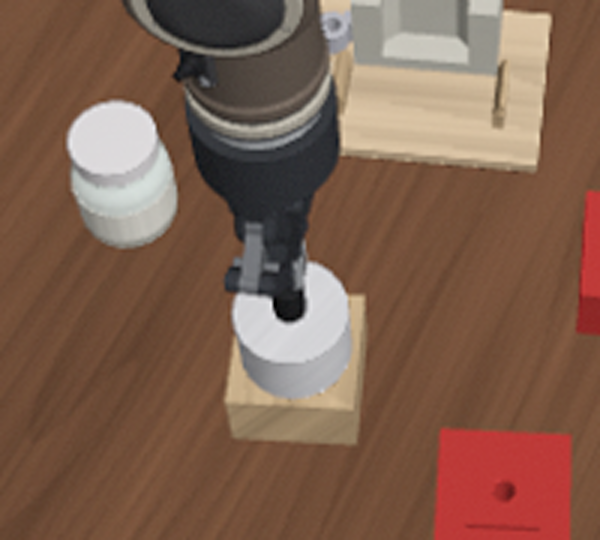

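```bash
python3 -c "
from m import *
for n in('side','top'):
  p=read_camera(n);W=cloud(p)
  for z in np.arange(.094,.2,.008):
    P=near(W,(.54,.26),.08,z,z+.008)
    if len(P): print(n,round(z,3),len(P),(P[:,:2].min(0)*1000).round(),(P[:,:2].max(0)*1000).round())
print(sense()['q'])
"
```

```text
side 0.094 360 [506. 229.] [572. 296.]
side 0.102 19 [531. 264.] [547. 272.]
side 0.11 28 [530. 259.] [546. 272.]
side 0.118 39 [530. 256.] [544. 272.]
side 0.126 4 [531. 265.] [540. 270.]
side 0.134 8 [528. 253.] [531. 268.]
side 0.142 20 [527. 254.] [533. 275.]
side 0.15 11 [527. 255.] [530. 266.]
side 0.158 8 [528. 253.] [531. 267.]
side 0.166 4 [525. 254.] [530. 270.]
side 0.174 18 [522. 245.] [532. 283.]
side 0.182 57 [518. 268.] [539. 294.]
side 0.19 28 [517. 253.] [533. 299.]
side 0.198 34 [515. 246.] [528. 304.]
top 0.094 316 [508. 226.] [553. 285.]
top 0.102 8 [531. 250.] [540. 261.]
top 0.11 8 [532. 250.] [539. 255.]
top 0.118 8 [531. 250.] [538. 258.]
top 0.126 2 [535. 252.] [536. 252.]
top 0.134 5 [528. 251.] [534. 262.]
top 0.142 12 [529. 247.] [536. 258.]
top 0.15 6 [530. 245.] [538. 255.]
top 0.158 2 [536. 245.] [537. 247.]
top 0.166 1 [537. 245.] [537. 245.]
top 0.174 7 [531. 236.] [538. 245.]
top 0.182 24 [532. 225.] [544. 244.]
top 0.19 27 [531. 217.] [542. 242.]
top 0.198 26 [527. 213.] [559. 243.]
[ 3.78431929e-01  3.70634522e-01  1.76620886e+00 -7.24813862e-06
  1.00481594e+00  1.68844615e+00]
```

```bash
python3 -c "
from m import *
p=read_camera('side');W=cloud(p)
for c in (270,276,280):
  for r in range(312,352,2): print(c,r,p['img'][r,c],(W[r,c]*1000).round())
save(p,'g3.png',(240,300,310,352),11)
"
```

```text
270 312 [47 49 53] [521. 294. 255.]
270 314 [54 57 62] [521. 295. 252.]
270 316 [54 57 62] [519. 298. 252.]
270 318 [51 52 58] [520. 298. 245.]
270 320 [47 48 52] [519. 300. 243.]
270 322 [50 52 56] [538. 274. 184.]
270 324 [48 49 54] [536. 278. 186.]
270 326 [45 48 52] [533. 283. 190.]
270 328 [113 114 120] [520. 302. 221.]
270 330 [70 71 75] [519. 304. 220.]
270 332 [49 51 55] [515. 311. 228.]
270 334 [54 56 61] [514. 314. 227.]
270 336 [49 50 54] [513. 316. 225.]
270 338 [54 56 60] [513. 316. 220.]
270 340 [186 185 188] [554. 260.  94.]
270 342 [209 209 211] [551. 264.  95.]
270 344 [214 213 217] [550. 268.  95.]
270 346 [214 214 217] [549. 270.  92.]
270 348 [210 209 212] [546. 274.  94.]
270 350 [214 214 216] [545. 277.  93.]
276 312 [37 38 42] [522. 277. 230.]
276 314 [39 41 45] [524. 274. 219.]
276 316 [41 43 47] [524. 275. 215.]
276 318 [37 39 43] [525. 274. 206.]
276 320 [35 35 40] [525. 275. 202.]
276 322 [34 34 37] [526. 274. 194.]
276 324 [35 35 38] [527. 273. 186.]
276 326 [38 40 44] [528. 273. 178.]
276 328 [37 37 42] [521. 285. 195.]
276 330 [39 40 45] [520. 287. 193.]
[... 410 characters left out ...]
 [39 42 47] [517. 274. 224.]
280 316 [41 41 45] [519. 272. 213.]
280 318 [39 41 46] [518. 274. 212.]
280 320 [70 67 68] [520. 272. 201.]
280 322 [85 87 90] [527. 262. 175.]
280 324 [69 72 75] [524. 267. 179.]
280 326 [137 141 143] [528. 262. 161.]
280 328 [127 130 133] [527. 263. 158.]
280 330 [124 126 128] [527. 265. 154.]
280 332 [132 134 137] [528. 265. 146.]
280 334 [134 135 139] [528. 265. 140.]
280 336 [68 69 71] [531. 262. 126.]
280 338 [15 16 16] [531. 262. 120.]
280 340 [20 20 21] [530. 264. 117.]
280 342 [22 24 24] [530. 265. 111.]
280 344 [27 26 28] [531. 264. 102.]
280 346 [168 167 171] [531. 265.  97.]
280 348 [215 215 218] [531. 267.  93.]
280 350 [213 213 216] [529. 271.  94.]
```

View pics/g3.png

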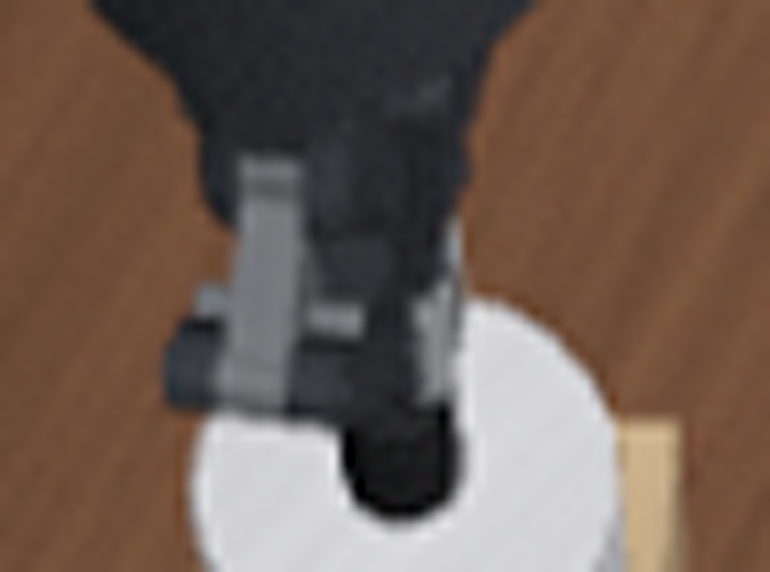

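The close-up shows the shut pads ending at about z 0.135, above the knob at crop (400,470). So the real tips are about 35 mm higher than the reported TCP. I'll open, go lower in guarded steps and confirm with the force reading.

{"method": "carry_out", "body": {
  "plan": [
    [[0,0,-15],[0,0,0]],
    [[0,0,-15],[0,0,0]],
    [[0,0,-15],[0,0,0]],
    [[0,0,-15],[0,0,0]],
    [[0,0,0],[0,0,0]],
    [[0,0,5],[0,0,0]],
    [[0,0,10],[0,0,0]],
    [[0,0,10],[0,0,0]]
  ],
  "fingers": 0.6
}}

```text
time: 7.25
tool_pos: [0.5403, 0.2616, 0.0874]
orientation: [3.115, 0.408, -0.002]
contact_force: [0.2, -0.5, -0.6]
gripper_width: 0.0516
grasp_force: 0.0
```

{"method": "carry_out", "body": {
  "plan": [
    [[0,0,3],[0,0,0]],
    [[0,0,6],[0,0,0]],
    [[0,0,9],[0,0,0]],
    [[0,0,9],[0,0,0]]
  ]
}}

```text
time: 7.75
tool_pos: [0.5405, 0.2617, 0.0789]
orientation: [3.115, 0.408, -0.001]
contact_force: [-1.0, -1.0, 0.9]
gripper_width: 0.0512
grasp_force: 0.0
```

```bash
python3 -c "
from m import *
s=sense();print(s['tool_pos'],s['contact_force'],s['gripper_width'])
p=read_camera('side');W=cloud(p)
save(p,'g4.png',(230,290,320,357),8)
"
```

```text
[0.54051334 0.26173116 0.07893069] [-0.96981692 -0.97159024  0.93221029] 0.051193787435011386
```

View pics/g4.png

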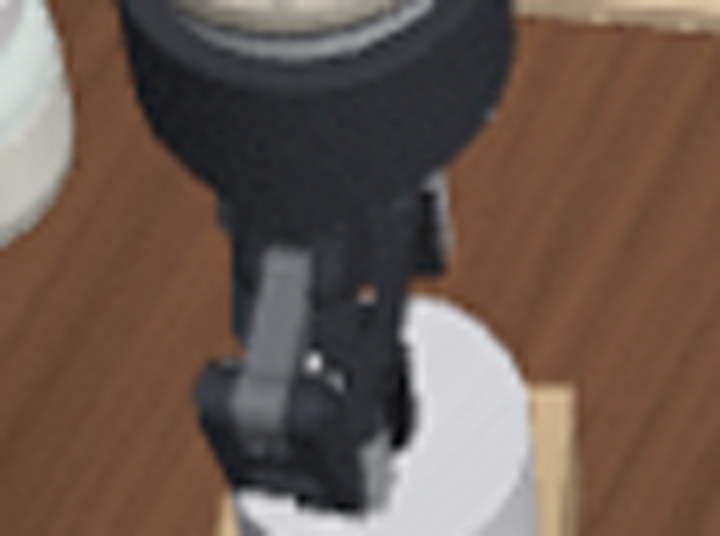

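The picture shows the near pad now beside the knob at crop (400,410), with no contact. TCP reads 0.079, below the cover top, so the offset is real. I go lower and close.

{"method": "carry_out", "body": {
  "plan": [
    [[0,0,4],[0,0,0]],
    [[0,0,8],[0,0,0]],
    [[0,0,11],[0,0,0]],
    [[0,0,13],[0,0,0]],
    [[0,0,13],[0,0,0]]
  ]
}}

```text
time: 8.43
tool_pos: [0.5406, 0.2618, 0.066]
orientation: [3.115, 0.408, -0.001]
contact_force: [-0.5, 0.8, 0.2]
gripper_width: 0.051
grasp_force: 0.0
```

{"method": "carry_out", "body": {
  "plan": [
    [[0,0,0],[0,0,0]],
    [[0,0,0],[0,0,0]],
    [[0,0,0],[0,0,0]],
    [[0,0,0],[0,0,0]],
    [[0,0,0],[0,0,0]],
    [[0,0,0],[0,0,0]]
  ],
  "fingers": 0
}}

```text
time: 9.18
tool_pos: [0.5409, 0.2619, 0.0664]
orientation: [-3.115, -0.409, -0.001]
contact_force: [-1.0, 0.9, 0.8]
gripper_width: 0.0186
grasp_force: 39.0
```

{"method": "carry_out", "body": {
  "plan": [
    [[0,0,-10],[0,0,0]],
    [[0,0,-25],[0,0,0]],
    [[0,0,-40],[0,0,0]],
    [[0,0,-55],[0,0,0]],
    [[0,0,-65],[0,0,0]],
    [[0,0,-65],[0,0,0]]
  ]
}}

```text
time: 9.93
tool_pos: [0.5417, 0.2622, 0.1327]
orientation: [-3.114, -0.408, -0.004]
contact_force: [0.4, 0.1, -1.4]
gripper_width: 0.0186
grasp_force: 39.1
```

```bash
python3 -c "
from m import *
s=sense();print(s['tool_pos'],s['contact_force'],s['gripper_width'])
for n in('side','top'):
  p=read_camera(n);W=cloud(p)
  P=near(W,(.54,.26),.08,.11,.158); L=P[(P[:,2]>.15)]; print(n,len(P))
  m=near(W,(.54,.26),.045,.153,.164); print(circ(m) if len(m) else 0)
  for z in (.05,.08): 
    m=near(W,(.54,.26),.02,z,z+.01); print(z,circ(m) if len(m) else 0)
print(totool((.66,.30,.131)))
"
```

```text
[0.54169066 0.26221668 0.13272968] [ 0.36387617  0.1374861  -1.35370371] 0.018597468073448312
side 550
(694, array([539.3, 263. ]), 34.4, np.float64(160.0))
0.05 (157, array([539.9, 260.3]), 19.7, np.float64(53.1))
0.08 0
top 261
(472, array([540.2, 259.4]), 33.4, np.float64(159.8))
0.05 (3, array([531.3, 242.5]), 3.1, np.float64(52.2))
0.08 0
[ 1.25324542e+02 -6.15705608e+00  2.28837815e-03]
```

{"method": "carry_out", "body": {
  "plan": [
    [[60,-3,0],[0,0,0]],
    [[100,-5,0],[0,0,0]],
    [[125,-6,0],[0,0,0]],
    [[125,-6,30],[0,0,0]],
    [[125,-6,60],[0,0,0]],
    [[125,-6,85],[0,0,0]],
    [[125,-6,100],[0,0,0]],
    [[125,-6,107],[0,0,0]],
    [[125,-6,112],[0,0,0]],
    [[125,-6,112],[0,0,0]]
  ]
}}

```text
time: 11.28
tool_pos: [0.6604, 0.3, 0.0198]
orientation: [-3.115, -0.408, -0.001]
contact_force: [-0.5, -0.4, -0.4]
gripper_width: 0.0185
grasp_force: 39.1
```

```bash
python3 -c "
from m import *
s=sense();print(s['tool_pos'],s['contact_force'],s['gripper_width'])
for n in('side','top'):
  p=read_camera(n);W=cloud(p)
  print([(x['location'],x['confidence']) for x in place_of('pin',p)],[(x['location'],x['confidence']) for x in place_of('cover',p)])
  for z in (.048,.058,.068,.078):
    m=near(W,(.54,.26),.02,z,z+.01); print(n,z,circ(m) if len(m) else 0)
  m=near(W,(.66,.3),.045,.042,.054); print(circ(m) if len(m) else 0)
  if n=='side': save(p,'g5.png',(170,230,330,390),4)
"
```

```text
[0.66043797 0.30004339 0.01981357] [-0.50988773 -0.36784816 -0.38525689] 0.01848266379771907
[([280.5, 367.1], 0.6), ([321.4, 274.7], 0.43)] [([214.1, 362.1], 0.73)]
side 0.048 (223, array([540.1, 259.9]), 19.9, np.float64(53.0))
side 0.058 (27, array([539. , 264.5]), 8.2, np.float64(63.2))
side 0.068 (27, array([538.7, 263.6]), 8.1, np.float64(74.2))
side 0.078 (79, array([540.7, 261.5]), 9.7, np.float64(83.7))
(546, array([658.4, 300.8]), 34.2, np.float64(46.9))
[([175.0, 265.5], 0.57)] [([156.4, 202.8], 0.82)]
top 0.048 (275, array([539.9, 260.1]), 19.9, np.float64(53.7))
top 0.058 (17, array([542.8, 254.1]), 10.7, np.float64(62.7))
top 0.068 (14, array([539.4, 256. ]), 8.2, np.float64(73.5))
top 0.078 (79, array([540.5, 259.4]), 9.2, np.float64(85.2))
(374, array([650. , 284.3]), 28.1, np.float64(48.4))
```

View pics/g5.png

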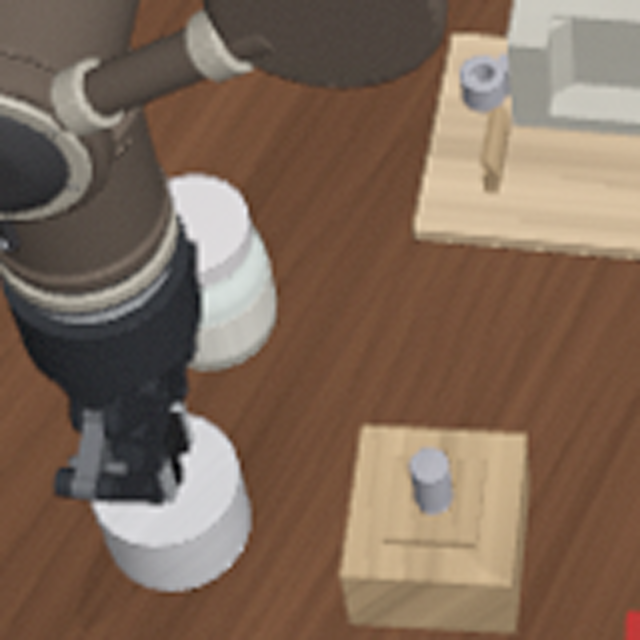

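The picture shows the cover standing upright on the table at crop (175,500), and the pin upright in the wooden stand at (430,480). I release and go to the loose half.

{"method": "carry_out", "body": {
  "plan": [
    [[0,0,1.5],[0,0,0]],
    [[0,0,1.5],[0,0,0]]
  ]
}}

```text
time: 11.82
tool_pos: [0.6605, 0.2999, 0.0185]
orientation: [-3.115, -0.408, -0.002]
contact_force: [-1.3, 0.4, 2.4]
gripper_width: 0.0188
grasp_force: 39.3
```

{"method": "carry_out", "body": {
  "plan": [
    [[0,0,0],[0,0,0]],
    [[0,0,0],[0,0,0]],
    [[0,0,0],[0,0,0]],
    [[0,0,-10],[0,0,0]],
    [[0,0,-30],[0,0,0]],
    [[0,0,-60],[0,0,0]],
    [[0,0,-100],[0,0,0]],
    [[0,0,-140],[0,0,0]],
    [[0,0,-140],[0,0,0]]
  ],
  "fingers": 0.6
}}

```text
time: 12.95
tool_pos: [0.6643, 0.3015, 0.1659]
orientation: [-3.112, -0.408, -0.02]
contact_force: [0.3, 0.9, 0.2]
gripper_width: 0.0513
grasp_force: 0.0
```

```bash
python3 -c "
from m import *
s=sense();print(s['tool_pos'],s['contact_force'],s['gripper_width'])
print(totool((.5415,-.3025,.15)))
for n in('side','top'):
  W=cloud(read_camera(n))
  print(n,circ(near(W,(.66,.3),.045,.042,.054)),circ(near(W,(.66,.3),.02,.07,.082)))
"
```

```text
[0.66425331 0.30153868 0.16586194] [0.26474617 0.89617851 0.20293229] 0.05128208532091214
[-274.5557966   551.96703408   11.58472677]
side (810, array([659.4, 300.1]), 34.8, np.float64(45.8)) (96, array([658.7, 299.5]), 10.9, np.float64(75.3))
top (944, array([659.9, 297.9]), 34.5, np.float64(46.7)) (100, array([659.8, 297.5]), 10.1, np.float64(76.4))
```

{"method": "carry_out", "body": {
  "plan": [
    [[-270,551,9],[0,0,6.3]],
    [[-270,551,9],[0,0,6.3]],
    [[-270,551,9],[0,0,6.3]],
    [[-270,551,9],[0,0,6.3]],
    [[-270,551,9],[0,0,6.3]],
    [[-270,551,9],[0,0,6.3]],
    [[-270,551,9],[0,0,6.3]],
    [[-270,551,9],[0,0,6.3]],
    [[-270,551,9],[0,0,6.3]],
    [[-270,551,9],[0,0,6.3]]
  ]
}}

```text
time: 14.3
tool_pos: [0.5392, -0.3037, 0.1471]
orientation: [-3.131, -0.235, 0.004]
contact_force: [-0.0, 0.2, 0.1]
gripper_width: 0.0515
grasp_force: 0.0
```

{"method": "carry_out", "body": {
  "plan": [
    [[0,0,0],[0,0,0]],
    [[0,0,0],[0,0,0]],
    [[0,0,0],[0,0,0]]
  ]
}}

```text
time: 14.68
tool_pos: [0.5411, -0.3004, 0.148]
orientation: [-3.131, -0.239, 0.002]
contact_force: [0.4, 0.7, 0.4]
gripper_width: 0.0511
grasp_force: 0.0
```

```bash
python3 -c "
from m import *
s=sense();print(s['tool_pos'],s['orientation'],s['contact_force'],s['gripper_width'])
print(totool((.5415,-.3025,.042)), R.from_rotvec(s['orientation']).as_matrix()[:,0])
"
```

```text
[ 0.54106739 -0.30042087  0.14804291] [-3.13116025e+00 -2.39080550e-01  1.79712947e-03] [0.35988739 0.68199992 0.40457359] 0.05110319804158921
[  0.22230697   2.26926675 106.03966593] [ 0.98840669  0.15182599 -0.00104093]
```

{"method": "carry_out", "body": {
  "plan": [
    [[0,2,30],[0,0,0]],
    [[0,2,60],[0,0,0]],
    [[0,2,80],[0,0,0]],
    [[0,2,92],[0,0,0]],
    [[0,2,100],[0,0,0]],
    [[0,2,105],[0,0,0]],
    [[0,2,105],[0,0,0]]
  ]
}}

```text
time: 15.55
tool_pos: [0.5417, -0.3043, 0.0439]
orientation: [3.132, 0.236, 0.0]
contact_force: [-0.4, 0.7, 0.5]
gripper_width: 0.0512
grasp_force: 0.0
```

{"method": "carry_out", "body": {
  "plan": [
    [[0,0,0],[0,0,0]],
    [[0,0,0],[0,0,0]],
    [[0,0,0],[0,0,0]],
    [[0,0,0],[0,0,0]],
    [[0,0,0],[0,0,0]],
    [[0,0,0],[0,0,0]]
  ],
  "fingers": 0,
  "newtons": 80
}}

```text
time: 16.3
tool_pos: [0.542, -0.3043, 0.0446]
orientation: [3.132, 0.237, 0.001]
contact_force: [-1.2, 2.1, 5.1]
gripper_width: 0.0186
grasp_force: 79.9
```

{"method": "carry_out", "body": {
  "plan": [
    [[0,0,-5],[0,0,0]],
    [[0,0,-15],[0,0,0]],
    [[0,0,-30],[0,0,0]],
    [[0,0,-50],[0,0,0]],
    [[0,0,-75],[0,0,0]],
    [[0,0,-100],[0,0,0]],
    [[0,0,-110],[0,0,0]],
    [[0,0,-110],[0,0,0]]
  ]
}}

```text
time: 17.3
tool_pos: [0.5423, -0.3046, 0.1553]
orientation: [3.131, 0.237, 0.003]
contact_force: [0.4, -0.6, -4.5]
gripper_width: 0.0183
grasp_force: 78.7
```

```bash
python3 -c "
from m import *
s=sense();print(s['tool_pos'],s['orientation'],s['contact_force'],s['gripper_width'])
th=np.degrees(2*np.arctan2(s['orientation'][1],s['orientation'][0]));print('yaw',th)
for n in('side','top'):
  p=read_camera(n);W=cloud(p)
  P=near(W,(.543,-.31),.08,.174,.184);L=loc(P,s['tool_pos'][:2]*1000,8.6); print(n,rect(P[L[:,0]<51],0,1))
  m=near(W,(.607,-.32),.02,.169,.179); print('upk',circ(m))
"
```

```text
[ 0.54225681 -0.30462071  0.15530103] [3.13093066 0.23657541 0.00349532] [ 0.38684208 -0.59788227 -4.46534925] 0.01829889903671341
yaw 8.642199488731888
side (456, array([ 542.6, -307.7]), array([101.1,  51. ]), 9.0)
upk (80, array([ 604.6, -319.6]), 17.2, np.float64(173.6))
top (947, array([ 542.9, -309.7]), array([100.9,  47.4]), 9.4)
upk (193, array([ 604.5, -319. ]), 17.4, np.float64(174.5))
```

{"method": "carry_out", "body": {
  "plan": [
    [[13,-70,0],[0,0,-2]],
    [[25,-130,0],[0,0,-4]],
    [[37,-190,0],[0,0,-6]],
    [[48,-250,0],[0,0,-8]],
    [[58,-300,0],[0,0,-9.4]],
    [[64,-335,0],[0,0,-9.4]],
    [[67,-350,0],[0,0,-9.4]],
    [[67,-350,0],[0,0,-9.4]],
    [[67,-350,0],[0,0,-9.4]]
  ]
}}

```text
time: 18.52
tool_pos: [0.5549, 0.0507, 0.1533]
orientation: [3.102, 0.491, -0.002]
contact_force: [1.0, 0.5, -3.4]
gripper_width: 0.0183
grasp_force: 79.5
```

```bash
cat > c.py <<'E'
from m import *
s=sense();print(s['tool_pos'],s['contact_force'],s['gripper_width'])
th=np.degrees(2*np.arctan2(s['orientation'][1],s['orientation'][0]));print('yaw',th)
zb=s['tool_pos'][2]-.0446
t=np.radians(th);M=np.array([[np.cos(t),-np.sin(t)],[np.sin(t),np.cos(t)]])
o=s['tool_pos'][:2]+M@[0,-.005]; k=o+M@[.064,-.0225]
for n in('side','top'):
  p=read_camera(n);W=cloud(p)
  P=near(W,o,.085,zb+.065,zb+.0725);L=loc(P,o*1000,th); b=L[(abs(L[:,0])<54)&(abs(L[:,1])<30)]; print(n,'top half local x/y pct',np.percentile(b,[0.5,99.5],axis=0).round(1).tolist())
  P=near(W,k,.022,zb+.059,zb+.069);L=loc(P,k*1000,th);L=L[L[:,0]>-9]; print('upk rel',L.min(0).round(1),L.max(0).round(1))
  O=np.array([568.5,14]);P=near(W,O/1000,.09,.076,.084);L=loc(P,O,18);L=L[L[:,1]<3];print('fixed local',np.percentile(L,[.5,99.5],axis=0).round(1).tolist())
print('half origin in cradle',loc(o[None],[568.5,14],18).round(1))
E
python3 c.py
```

```text
[0.55492546 0.05070268 0.15327139] [ 1.00165649  0.4870332  -3.44717492] 0.01828752035947186
yaw 17.99498369032108
side top half local x/y pct [[-49.9, -22.4], [49.7, 25.4]]
upk rel [ -8.7 -10.4] [10.7 14.1]
fixed local [[-50.4, -44.6], [-49.0, -27.7]]
top top half local x/y pct [[-50.0, -23.6], [-23.4, 20.7]]Traceback (most recent call last):
  File "c.py", line 10, in <module>
    P=near(W,k,.022,zb+.059,zb+.069);L=loc(P,k*1000,th);L=L[L[:,0]>-9]; print('upk rel',L.min(0).round(1),L.max(0).round(1))
                                                                                        ~~~~~^^^
    return umr_minimum(a, axis, None, out, keepdims, initial, where)
ValueError: zero-size array to reduction operation minimum which has no identity
```

{"method": "carry_out", "body": {
  "plan": [
    [[1,8,0],[0,0,0]],
    [[1,8,20],[0,0,0]],
    [[1,8,40],[0,0,0]],
    [[1,8,55],[0,0,0]],
    [[1,8,63],[0,0,0]],
    [[1,8,63],[0,0,0]],
    [[1,8,63],[0,0,0]]
  ]
}}

```text
time: 19.5
tool_pos: [0.5594, 0.0447, 0.0915]
orientation: [3.102, 0.493, 0.002]
contact_force: [0.4, -0.1, -4.1]
gripper_width: 0.0183
grasp_force: 79.5
```

```bash
sed -i '/upk rel/d; s/568.5,14\b/568.3,13.6/g' c.py; sed -i 's/o\[None\]/o[None]/' c.py; python3 c.py
```

```text
[0.55942341 0.04466768 0.091502  ] [ 0.41027632 -0.13662225 -4.13122141] 0.01827077367595218
yaw 18.0443183737164
side top half local x/y pct [[-50.0, -22.3], [52.6, 25.4]]
fixed local [[-50.1, -44.7], [49.2, -7.7]]
top top half local x/y pct [[-50.1, -23.6], [-24.0, 20.8]]
fixed local [[-50.1, -44.8], [-30.0, -0.2]]
half origin in cradle [[ 1.2 27.3]]
```

{"method": "carry_out", "body": {
  "plan": [
    [[-1.2,0,0],[0,0,0]],
    [[-1.2,0,8],[0,0,0]],
    [[-1.2,0,15],[0,0,0]],
    [[-1.2,0,22],[0,0,0]],
    [[-1.2,0,28],[0,0,0]],
    [[-1.2,0,32],[0,0,0]],
    [[-1.2,0,32],[0,0,0]]
  ]
}}

```text
time: 20.48
tool_pos: [0.5575, 0.0443, 0.0584]
orientation: [-3.103, -0.492, 0.0]
contact_force: [0.7, 0.6, -4.0]
gripper_width: 0.0185
grasp_force: 79.5
```

{"method": "carry_out", "body": {
  "plan": [
    [[0,0,1],[0,0,0]],
    [[0,0,1.5],[0,0,0]],
    [[0,2,1.5],[0,0,0]],
    [[0,4,1.5],[0,0,0]],
    [[0,5,1.5],[0,0,0]],
    [[0,5,1.5],[0,0,0]]
  ]
}}

```text
time: 21.22
tool_pos: [0.5588, 0.0407, 0.0573]
orientation: [-3.101, -0.49, 0.0]
contact_force: [-0.9, 4.7, -3.1]
gripper_width: 0.0184
grasp_force: 79.7
```

```bash
python3 c.py
```

```text
[0.55876111 0.04072476 0.05733895] [-0.89561835  4.72985941 -3.07077008] 0.018444064210852942
yaw -342.0318136653432
side top half local x/y pct [[-50.2, -29.1], [49.4, 25.3]]
fixed local [[-50.2, -44.0], [71.0, 2.4]]
top top half local x/y pct [[-50.3, -29.7], [-23.6, 20.8]]
fixed local [[-50.1, -44.7], [-26.5, 2.7]]
half origin in cradle [[-0.7 23.7]]
```

{"method": "carry_out", "body": {
  "plan": [
    [[0,0,1],[0,0,0]],
    [[0,0,2],[0,0,0]],
    [[0,1,2.5],[0,0,0]],
    [[0,1,2.5],[0,0,0]]
  ]
}}

```text
time: 21.82
tool_pos: [0.5588, 0.0407, 0.0568]
orientation: [-3.099, -0.489, 0.002]
contact_force: [-4.9, 6.7, 8.2]
gripper_width: 0.0181
grasp_force: 81.3
```

{"method": "carry_out", "body": {
  "plan": [
    [[0,1,2.5],[0,0,0]],
    [[0,1,2.5],[0,0,0]],
    [[0,1,2.5],[0,0,0]],
    [[0,1,-10],[0,0,0]],
    [[0,1,-30],[0,0,0]],
    [[0,1,-60],[0,0,0]],
    [[0,1,-100],[0,0,0]],
    [[0,1,-110],[0,0,0]],
    [[0,1,-110],[0,0,0]]
  ],
  "fingers": 0.6
}}

```text
time: 22.95
tool_pos: [0.5602, 0.0376, 0.1657]
orientation: [3.102, 0.492, 0.003]
contact_force: [-0.0, 0.3, -0.6]
gripper_width: 0.0512
grasp_force: 0.0
```

```bash
cat > d.py <<'E'
from m import *
s=sense();print(s['tool_pos'],s['contact_force'],s['gripper_width'])
O=np.array([568.3,13.6])
k=O/1000+np.array([np.cos(np.radians(18)),np.sin(np.radians(18))])*.064
for n in('side','top'):
  p=read_camera(n);W=cloud(p)
  P=near(W,O/1000,.11,.076,.0835);L=loc(P,O,18);L=L[(abs(L[:,0])<54)]
  a=L[abs(L[:,0])>28]
  print(n,'tops',np.percentile(a,[.5,99.5],axis=0).round(1).tolist(), 'fixed x',np.percentile(L[L[:,1]<-8][:,0],[.5,99.5]).round(1),'loose x',np.percentile(L[L[:,1]>12][:,0],[.5,99.5]).round(1))
  P=near(W,k,.02,.070,.082);L=loc(P,O,18);L=L[L[:,0]>53]; print('upk',len(L),L.min(0).round(1),L.max(0).round(1),np.median(P[:,2]), [x['location'].__repr__() for x in place_of('upper_top',p)[:1]])
  m=near(W,O/1000+.0,.09,.105,.125);print('handle',rect(m,0,1))
E
python3 d.py
```

```text
[0.56022394 0.03757783 0.16570447] [-0.0397243   0.30328697 -0.61880516] 0.051219341286633954
side tops [[-50.7, -43.5], [50.4, 49.3]] fixed x [-49.5  48.9] loose x [-50.7  48.7]
upk 82 [ 53.2 -10.4] [73.4 16.6] 0.07588340987986109 []
handle (258, array([558.2,  41.7]), array([50. , 24.7]), 17.2)
top tops [[-50.8, -26.3], [-28.2, 44.9]] fixed x [-50.1  -3.1] loose x [-50.8 -11. ]Traceback (most recent call last):
  File "d.py", line 10, in <module>
    P=near(W,k,.02,.070,.082);L=loc(P,O,18);L=L[L[:,0]>53]; print('upk',len(L),L.min(0).round(1),L.max(0).round(1),np.median(P[:,2]), [x['location'].__repr__() for x in place_of('upper_top',p)[:1]])
                                                                               ~~~~~^^^
    return umr_minimum(a, axis, None, out, keepdims, initial, where)
ValueError: zero-size array to reduction operation minimum which has no identity
```

{"method": "carry_out", "body": {
  "plan": [
    [[14,-60,0],[0,0,0]],
    [[28,-120,0],[0,0,0]],
    [[40,-175,10],[0,0,0]],
    [[51,-219,40],[0,0,0]],
    [[51,-219,60],[0,0,0]],
    [[51,-219,60],[0,0,0]],
    [[51,-219,60],[0,0,0]]
  ]
}}

```text
time: 23.98
tool_pos: [0.5406, 0.2605, 0.1047]
orientation: [3.103, 0.49, -0.001]
contact_force: [-0.5, -0.8, -1.0]
gripper_width: 0.0512
grasp_force: 0.0
```

```bash
sed -i 's/,L.min(0).round(1),L.max(0).round(1),np.median(P\[:,2\])/,len(L) and (L.min(0).round(1),L.max(0).round(1),np.median(P[:,2]))/' d.py; python3 d.py; python3 -c "
from h import *
print(totool((.5408,.2616,.027)))"
```

```text
[0.54061118 0.26046545 0.10467358] [-0.46252199 -0.8340565  -1.02518305] 0.05119604775283163
side tops [[-50.8, -43.4], [50.8, 48.7]] fixed x [-49.9  49.3] loose x [-50.7  49. ]
upk 66 (array([53.1, -9. ]), array([69.9, 17.4]), np.float64(0.0762038091313173)) ['[291.7, 238.9]']
handle (255, array([558. ,  41.6]), array([49.8, 24.4]), 19.4)
top tops [[-50.8, -44.6], [53.1, 44.8]] fixed x [-49.7  49.5] loose x [-50.9  48.7]
upk 105 (array([ 53.1, -10.4]), array([74.3, 12.6]), np.float64(0.07703863772901798)) ['[295.7, 216.5]']
handle (348, array([558.8,  39.8]), array([50.1, 20. ]), 18.0)
[-0.64778472 -0.73534311 79.03065158]
```

{"method": "carry_out", "body": {
  "plan": [
    [[-0.5,-0.7,25],[0,0,0]],
    [[-0.5,-0.7,45],[0,0,0]],
    [[-0.5,-0.7,60],[0,0,0]],
    [[-0.5,-0.7,70],[0,0,0]],
    [[-0.5,-0.7,77],[0,0,0]],
    [[-0.5,-0.7,77],[0,0,0]],
    [[-0.5,-0.7,77],[0,0,0]]
  ]
}}

```text
time: 25.05
tool_pos: [0.5401, 0.2625, 0.0283]
orientation: [-3.102, -0.493, -0.002]
contact_force: [-1.1, 0.9, 0.1]
gripper_width: 0.0513
grasp_force: 0.0
```

{"method": "carry_out", "body": {
  "plan": [
    [[0,0,0],[0,0,0]],
    [[0,0,0],[0,0,0]],
    [[0,0,0],[0,0,0]],
    [[0,0,0],[0,0,0]],
    [[0,0,0],[0,0,0]],
    [[0,0,0],[0,0,0]],
    [[0,0,0],[0,0,0]]
  ],
  "fingers": 0,
  "newtons": 60
}}

```text
time: 25.92
tool_pos: [0.5402, 0.2621, 0.0284]
orientation: [3.102, 0.493, 0.002]
contact_force: [-0.7, -1.9, 5.9]
gripper_width: 0.016
grasp_force: 58.6
```

{"method": "carry_out", "body": {
  "plan": [
    [[0,0,-10],[0,0,0]],
    [[0,0,-25],[0,0,0]],
    [[0,0,-45],[0,0,0]],
    [[0,0,-65],[0,0,0]],
    [[0,0,-85],[0,0,0]],
    [[0,0,-95],[0,0,0]],
    [[0,0,-95],[0,0,0]],
    [[0,0,-95],[0,0,0]]
  ]
}}

```text
time: 26.92
tool_pos: [0.5389, 0.262, 0.122]
orientation: [3.102, 0.493, -0.002]
contact_force: [-0.1, 0.1, -1.4]
gripper_width: 0.0162
grasp_force: 58.7
```

```bash
cat > e.py <<'E'
from m import *
import sys
s=sense();print(s['tool_pos'],s['orientation'].round(4),s['contact_force'],s['wrist_torque'].round(2),s['gripper_width'])
t=s['tool_pos']; zt=t[2]-.0234
for n in('side','top'):
  p=read_camera(n);W=cloud(p)
  for a,b in((8,25),(25,46),(50,60)):
    m=near(W,t[:2],.016,zt+a/1000,zt+b/1000)
    if len(m): print(n,a,b,len(m),'rel tcp',((m[:,:2].min(0)-t[:2])*1000).round(1),((m[:,:2].max(0)-t[:2])*1000).round(1))
O=np.array([.5683,.0136]);a=np.radians(18);k=O+np.array([[np.cos(a),-np.sin(a)],[np.sin(a),np.cos(a)]])@[.0632,.0002]
print(k,totool((*k,t[2])))
E
python3 e.py
```

```text
[0.53885467 0.26196556 0.12201152] [ 3.1024e+00  4.9260e-01 -2.5000e-03] [-0.06752086  0.06839348 -1.43149062] [-0.01  0.05 -0.03] 0.016217044349987834
side 8 25 31 rel tcp [-5.9 -0.9] [2.9 6.4]
side 25 46 18 rel tcp [-5.4 -0.1] [2.8 5.8]
side 50 60 2 rel tcp [-12.1 -12.8] [-7.7  9.9]
top 8 25 3 rel tcp [-3.5 -7.2] [ 0.3 -5. ]
top 50 60 2 rel tcp [-7.2 -6.1] [-7.  -4.9]
[0.62834497 0.03332009] [ 14.47042053 245.05830042  -0.40666342]
```

{"method": "carry_out", "body": {
  "plan": [
    [[4,60,0],[0,0,0]],
    [[7,120,0],[0,0,0]],
    [[11,180,0],[0,0,0]],
    [[14,225,0],[0,0,0]],
    [[14.5,245,0],[0,0,0]],
    [[14.5,245,8],[0,0,0]],
    [[14.5,245,12],[0,0,0]],
    [[14.5,245,12],[0,0,0]],
    [[14.5,245,12],[0,0,0]]
  ]
}}

```text
time: 28.15
tool_pos: [0.629, 0.0351, 0.1107]
orientation: [-3.102, -0.495, 0.0]
contact_force: [-0.2, -0.3, -0.8]
gripper_width: 0.016
grasp_force: 58.9
```

```bash
python3 e.py; python3 -c "
from m import *
p=read_camera('side');save(p,'g6.png',(265,215,325,260),12)
for n in ('pin','upper_top'): print([(x['location'],x['confidence']) for x in place_of(n,p)])
O=np.array([.5683,.0136]);k=np.array([.62834,.03332])
for z in(.0763,.083): 
  for q in (k,sense()['tool_pos'][:2]):
    v=rot(p).T@(np.array([*q,z])-np.array(p['eye']));print(z,(p['K']@v)[:2]/v[2])
"
```

```text
[0.6289518  0.03505943 0.11073275] [-3.1021e+00 -4.9540e-01  3.0000e-04] [-0.15978979 -0.34591744 -0.75395819] [ 0.01 -0.01 -0.04] 0.015986142330555855
side 8 25 26 rel tcp [-5.5 -3.9] [2.7 6.1]
side 25 46 30 rel tcp [-5.8 -0.1] [2.3 7.6]
side 50 60 4 rel tcp [-11.9 -10.2] [-1.9 10.6]
[0.62834497 0.03332009] [-1.3486998   0.8998124   0.35352123]
[([289.5, 234.7], 0.5)]
[([291.9, 241.5], 0.78)]
0.0763 [290.05738559 240.90747892]
0.0763 [289.41260831 241.00186107]
0.083 [289.87564775 238.82380293]
0.083 [289.22807945 238.91837636]
```

View pics/g6.png

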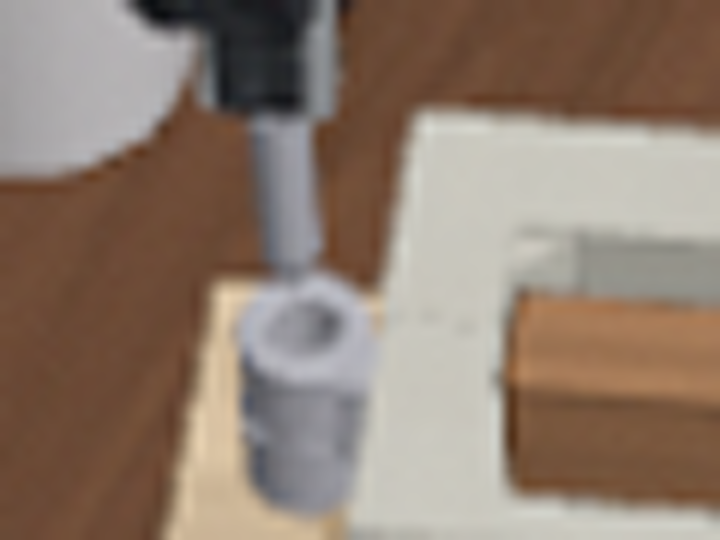

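The picture shows the pin tip at crop (292,275) over the upper knuckle's mouth at (307,328), about 1 mm off. I correct that and enter slowly.

{"method": "carry_out", "body": {
  "plan": [
    [[-1.2,0,0],[0,0,0]],
    [[-1.2,0,5],[0,0,0]],
    [[-1.2,0,9],[0,0,0]],
    [[-1.2,0,12],[0,0,0]],
    [[-1.2,0,15],[0,0,0]],
    [[-1.2,0,18],[0,0,0]],
    [[-1.2,0,18],[0,0,0]]
  ]
}}

```text
time: 29.28
tool_pos: [0.6279, 0.0336, 0.0925]
orientation: [-3.102, -0.492, 0.001]
contact_force: [-0.4, 0.5, -0.6]
gripper_width: 0.0157
grasp_force: 58.9
```

{"method": "carry_out", "body": {
  "plan": [
    [[0,0,3],[0,0,0]],
    [[0,0,6],[0,0,0]],
    [[0,0,9],[0,0,0]],
    [[0,0,11],[0,0,0]],
    [[0,0,11],[0,0,0]]
  ]
}}

```text
time: 29.9
tool_pos: [0.6278, 0.0334, 0.0813]
orientation: [-3.103, -0.493, 0.001]
contact_force: [-0.7, 0.6, -1.7]
gripper_width: 0.0158
grasp_force: 58.8
```

{"method": "carry_out", "body": {
  "plan": [
    [[0,0,3],[0,0,0]],
    [[0,0,6],[0,0,0]],
    [[0,0,9],[0,0,0]],
    [[0,0,12],[0,0,0]],
    [[0,0,12],[0,0,0]]
  ]
}}

```text
time: 30.52
tool_pos: [0.6282, 0.0335, 0.0693]
orientation: [-3.103, -0.492, -0.0]
contact_force: [0.6, 1.8, -1.2]
gripper_width: 0.016
grasp_force: 58.8
```

{"method": "carry_out", "body": {
  "plan": [
    [[0,0,3],[0,0,0]],
    [[0,0,6],[0,0,0]],
    [[0,0,9],[0,0,0]],
    [[0,0,12],[0,0,0]],
    [[0,0,14],[0,0,0]],
    [[0,0,14],[0,0,0]]
  ]
}}

```text
time: 31.28
tool_pos: [0.6284, 0.0339, 0.057]
orientation: [-3.102, -0.492, -0.001]
contact_force: [-1.9, 3.3, 6.2]
gripper_width: 0.0158
grasp_force: 59.8
```

{"method": "carry_out", "body": {
  "plan": [
    [[0,0,2],[0,0,0]],
    [[0,0,4],[0,0,0]],
    [[0,0,6],[0,0,0]],
    [[0,0,6],[0,0,0]],
    [[0,0,6],[0,0,0]]
  ]
}}

```text
time: 31.9
tool_pos: [0.6285, 0.0339, 0.0516]
orientation: [-3.102, -0.492, -0.001]
contact_force: [-2.9, 3.2, 9.4]
gripper_width: 0.0159
grasp_force: 60.1
```

{"method": "carry_out", "body": {
  "plan": [
    [[0,0,1],[0,0,0]],
    [[0,0,2],[0,0,0]],
    [[0,0,2],[0,0,0]],
    [[0,0,2],[0,0,0]]
  ]
}}

```text
time: 32.4
tool_pos: [0.6289, 0.034, 0.0515]
orientation: [-3.102, -0.492, -0.002]
contact_force: [-6.0, 2.8, 17.0]
gripper_width: 0.0154
grasp_force: 60.7
```

Stiff stop: the shoulder is home. I'll release, retreat and verify.

{"method": "carry_out", "body": {
  "plan": [
    [[0,0,0],[0,0,0]],
    [[0,0,0],[0,0,0]],
    [[0,0,0],[0,0,0]],
    [[0,0,-10],[0,0,0]],
    [[0,0,-30],[0,0,0]],
    [[0,0,-60],[0,0,0]],
    [[0,0,-100],[0,0,0]],
    [[-60,0,-110],[0,0,0]],
    [[-110,0,-110],[0,0,0]],
    [[-150,0,-110],[0,0,0]]
  ],
  "fingers": 0.5
}}

```text
time: 33.65
tool_pos: [0.4846, -0.0136, 0.1596]
orientation: [3.102, 0.493, 0.004]
contact_force: [0.2, -0.7, 0.9]
gripper_width: 0.0427
grasp_force: 0.0
```

{"method": "carry_out", "body": {
  "plan": [
    [[-60,0,0],[0,0,0]],
    [[-60,0,0],[0,0,0]],
    [[-60,0,0],[0,0,0]]
  ]
}}

```text
time: 34.02
tool_pos: [0.4301, -0.032, 0.1596]
orientation: [3.102, 0.492, 0.007]
contact_force: [0.2, -1.4, 0.5]
gripper_width: 0.0427
grasp_force: 0.0
```

```bash
python3 d.py; python3 -c "
from m import *
for n in('side','top'):
  p=read_camera(n);W=cloud(p)
  m=near(W,(.6285,.034),.02,.098,.125);print(n,circ(m) if len(m) else 0, np.percentile(m[:,2],[10,50,90]) if len(m) else 0)
  print(circ(near(W,(.66,.3),.045,.042,.054)),circ(near(W,(.703,.192),.045,.08,.09)),circ(near(W,(.733,-.055),.05,.08,.09)),circ(near(W,(.696,-.193),.06,.015,.03)))
  if n=='side': save(p,'g7.png',(190,160,390,310),4)
"
```

```text
[ 0.43008867 -0.03195186  0.15955714] [ 0.22913003 -1.38500862  0.47736131] 0.04270062819610712
side tops [[-50.9, -43.7], [51.0, 48.3]] fixed x [-49.8  49. ] loose x [-50.8  50. ]
upk 56 (array([53.1, -4.4]), array([73.7, 16. ]), np.float64(0.07655909303496289)) ['[289.7, 244.4]']
handle (302, array([583.7,  41.6]), array([ 31.6, 103.6]), 89.5)
top tops [[-50.6, -44.7], [52.7, 44.7]] fixed x [-49.9  49.6] loose x [-50.6  48.8]
upk 48 (array([ 53.3, -11.9]), array([71.8, 12.5]), np.float64(0.07766395989252939)) ['[300.4, 216.8]']
handle (428, array([584.2,  39.8]), array([ 29.6, 101.9]), 89.7)
side (70, array([627.6,  35.6]), 9.5, np.float64(107.0)) [0.10035515 0.10696043 0.10966405]
(816, array([660., 301.]), 35.3, np.float64(45.9)) (587, array([702.4, 195. ]), 29.3, np.float64(84.6)) (209, array([732.2, -54.2]), 37.6, np.float64(83.6)) (416, array([ 694.4, -192.3]), 47.0, np.float64(22.8))
top (86, array([627.5,  32.3]), 8.7, np.float64(108.7)) [0.10624493 0.10869545 0.11105873]
(945, array([660.3, 297.1]), 34.5, np.float64(46.5)) (773, array([703.5, 191.1]), 28.5, np.float64(85.4)) (316, array([733.6, -56.6]), 36.0, np.float64(85.3)) (617, array([ 696.9, -194.6]), 45.4, np.float64(25.0))
```

View pics/g7.png

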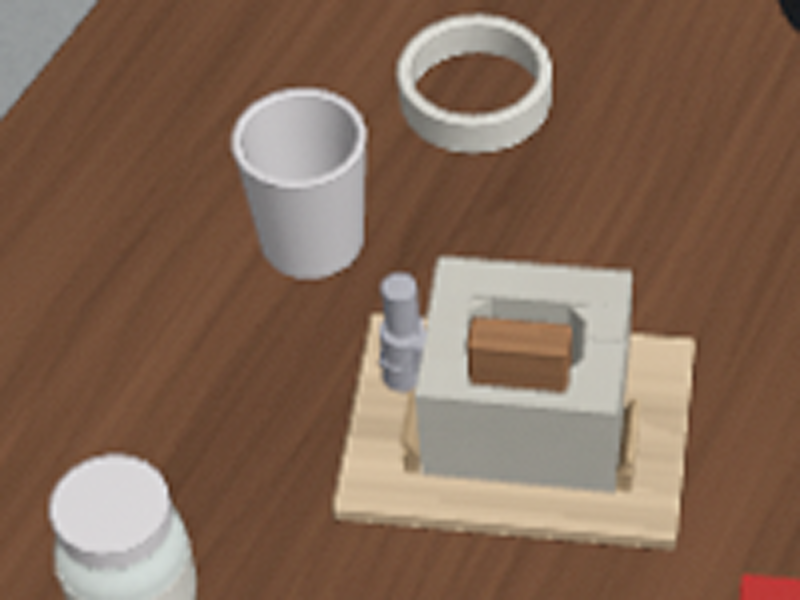

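The picture shows the two halves closed on the cradle, with the pin head on the upper knuckle at crop (400,300). Its top is at about 108 mm, as expected for fully home. The jar, cup and tape have not moved.

```bash
python3 -c "
from station import *
print(job_done())"
```

```text
the job is handed in; nothing more can be done
None
```

The job is done and handed in at about 34 s: the cover is right way up on the table, the loose half is closed on the cradle, and the pin is fully home through both knuckles. The jar, tape roll and cup were not disturbed.

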